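# Press a curved inlay home along its groove

### The job

Run your fingertips along the curved row of five brown inlay pieces on the plywood drill-rack board and press each one fully home in its groove. Work in order along the row from the piece beside the round peg to the far end, pressing gently. Pick nothing up, and leave the spare piece and everything else where it is.

Things in the scene. Friction and masses are not known exactly. Their poses are not given: they have to be found in the camera images.
- board: Plywood drill-rack board fixed flat on the bench, turned any way round, 24 mm thick. Origin: underside, centre of its main part, 290 (own x) by 120 mm (own y); four comb tongues 45 mm wide stick out 40 mm at +y. Five brown inlay pieces lie end to end in a dark curved groove (arc of 160 mm radius bowing to +y): inlay1 at the -x end beside a round peg, inlay5 at +x, where the groove runs on empty
- peg_top (a point): centre of the top of the fixed round end peg, 20 mm in diameter, standing 15 mm above the board's top; its axis is 22 mm beyond the near end of inlay1.
- inlay1 (a joint): how far inlay piece 1 (counted from the peg) is pressed into the groove, m: 0 to 0.0015 at the start, 0.005 fully home on the bottom of the groove. It goes straight down, resists with about 2.5 N of friction, stays where it is left and cannot come out.
- inlay1_top (a point): centre of the flat top of inlay piece 1; moves with it. Own x along the piece, away from the peg. Piece 42 x 14 mm; the middle 18 mm of its top is flat, each end bevelled down 5.5 mm over 12 mm, so a fingertip can slide from one piece up on to the next; centres 44 mm apart. Its top is 7 mm above the board at joint 0 (31 mm above the bench), 2 mm above it when home (26 mm above the bench).
- inlay2 (a joint): how far inlay piece 2 (counted from the peg) is pressed into the groove, m: 0 to 0.0015 at the start, 0.005 fully home on the bottom of the groove. It goes straight down, resists with about 2.5 N of friction, stays where it is left and cannot come out.
- inlay2_top (a point): centre of the flat top of inlay piece 2; moves with it. Own x along the piece, away from the peg. Piece 42 x 14 mm; the middle 18 mm of its top is flat, each end bevelled down 5.5 mm over 12 mm, so a fingertip can slide from one piece up on to the next; centres 44 mm apart. Its top is 7 mm above the board at joint 0 (31 mm above the bench), 2 mm above it when home (26 mm above the bench).
- inlay3 (a joint): how far inlay piece 3 (counted from the peg) is pressed into the groove, m: 0 to 0.0015 at the start, 0.005 fully home on the bottom of the groove. It goes straight down, resists with about 2.5 N of friction, stays where it is left and cannot come out.
- inlay3_top (a point): centre of the flat top of inlay piece 3; moves with it. Own x along the piece, away from the peg. Piece 42 x 14 mm; the middle 18 mm of its top is flat, each end bevelled down 5.5 mm over 12 mm, so a fingertip can slide from one piece up on to the next; centres 44 mm apart. Its top is 7 mm above the board at joint 0 (31 mm above the bench), 2 mm above it when home (26 mm above the bench).
- inlay4 (a joint): how far inlay piece 4 (counted from the peg) is pressed into the groove, m: 0 to 0.0015 at the start, 0.005 fully home on the bottom of the groove. It goes straight down, resists with about 2.5 N of friction, stays where it is left and cannot come out.
- inlay4_top (a point): centre of the flat top of inlay piece 4; moves with it. Own x along the piece, away from the peg. Piece 42 x 14 mm; the middle 18 mm of its top is flat, each end bevelled down 5.5 mm over 12 mm, so a fingertip can slide from one piece up on to the next; centres 44 mm apart. Its top is 7 mm above the board at joint 0 (31 mm above the bench), 2 mm above it when home (26 mm above the bench).
- inlay5 (a joint): how far inlay piece 5 (counted from the peg) is pressed into the groove, m: 0 to 0.0015 at the start, 0.005 fully home on the bottom of the groove. It goes straight down, resists with about 2.5 N of friction, stays where it is left and cannot come out.
- inlay5_top (a point): centre of the flat top of inlay piece 5; moves with it. Own x along the piece, away from the peg. Piece 42 x 14 mm; the middle 18 mm of its top is flat, each end bevelled down 5.5 mm over 12 mm, so a fingertip can slide from one piece up on to the next; centres 44 mm apart. Its top is 7 mm above the board at joint 0 (31 mm above the bench), 2 mm above it when home (26 mm above the bench).
- spare: bystander: a spare loose inlay piece of the same shape, 42 x 14 mm and 17 mm high, lying on the board inside the bow of the arc; origin at its underside, on the board's top.
- dowel: bystander: a loose wooden dowel plug, 20 mm across, 28 mm high, standing on a comb tongue of the board; origin at its underside.
- battery: bystander: black drill battery with a yellow band, 75 x 115 mm, 72 mm high; origin at its underside.
- jar: bystander: glass jar with a steel cap, 70 mm across, 110 mm high; origin at its underside.
- oilcan: bystander: red oil can, 68 mm across, with a pointed spout up to 140 mm; origin at its underside.
- tape: bystander: yellow tape measure, 70 x 35 mm, 65 mm high; origin at its underside.
- driver: bystander: screwdriver 190 mm long lying on the bench to the right of the board; own x runs along it to the tip.

How it is judged (in metres and radians):
On the way, in this order (a step that is already met when the one before it is completed fails the run):
1. inlay piece 1, counted from the peg, is pressed home (value of joint inlay1 above 0.0035 m).
2. inlay piece 2, counted from the peg, is pressed home (value of joint inlay2 above 0.0035 m).
3. inlay piece 3, counted from the peg, is pressed home (value of joint inlay3 above 0.0035 m).
4. inlay piece 4, counted from the peg, is pressed home (value of joint inlay4 above 0.0035 m).
5. inlay piece 5, counted from the peg, is pressed home (value of joint inlay5 above 0.0035 m).
At the end, for the whole second after the job is handed in: All five inlay pieces are pressed in by more than 3.5 mm of their 5 mm travel, and every bystander is within 20 mm of where it was (value of joint each of inlay1, inlay2, inlay3, inlay4, inlay5 above 0.0035 m and not (distance of spare from where it was at the start of the episode above 0.02 m) and not (distance of dowel from where it was at the start of the episode above 0.02 m) and not (distance of battery from where it was at the start of the episode above 0.02 m) and not (distance of jar from where it was at the start of the episode above 0.02 m) and not (distance of oilcan from where it was at the start of the episode above 0.02 m) and not (distance of tape from where it was at the start of the episode above 0.02 m) and not (distance of driver from where it was at the start of the episode above 0.02 m)); the robot touches nothing.
It fails at once if the fingers lean on the board or its inlay with more than 60 N (contact force between the fingers and board above 60 N).
It fails at once if a bystander is lifted, pushed or knocked more than 20 mm from its place (distance of any of spare, dowel, battery, jar, oilcan, tape, driver from where it was at the start of the episode above 0.02 m).
It also fails if it takes over 48 s, if anything falls off the work surface, if the arm or the gripper's body presses on something with over 40 N, if the wrist force passes 120 N, or if a joint passes its speed limit or range.

### The arm

A 6-joint arm with a two-finger parallel gripper is mounted at the origin on the work surface. World frame = base frame: x ahead of the robot, y to its left, z up, the work surface at z = 0. Lengths are in mm, angles in rad, forces in N, time in s.
With the tool pointing down it reaches from about 400 to 825 mm from the base axis. Payload 7 kg.
Tool frame: the origin (TCP) lies midway between the tips of the shut fingers; the grasp point (between the pads) lies 19 mm behind it; z points along the fingers, y is the line along which they close (so a half turn about z gives the same grasp; the last joint's range is limited). The gripper opens to 88 mm and grips with 3 to 60 N. Pads are 19 mm wide; open, the fingers measure 130 mm over their backs; the gripper's body (78 mm by 193 mm) begins 47 mm behind the grasp point.
Start: joints at [1.505, 0.359, 0.012, 0, -1.224, -0.288], TCP at [233.871, 633.166, 204.961] pointing down, gripper open.
Joint ranges: [-3.07, 3.07], [-1.43, 2.12], [-1.02, 1.25], [-3.03, 1.67], [-3.05, -0], [-3.03, 3.03]. Speed limits (rad/s): [2.39, 2.39, 3.01, 3.14, 3.14, 3.14].

### API

Orientations are given as a 3x3 rotation matrix whose columns are the frame's x, y, z axes.
In Python, from bench import r gives the robot as it stands.
- The arm moves only by the shell command python3 -m pendant 'ROWS'. ROWS is JSON, a list of rows, each a list of 3 entries, a list of its own where there are three numbers: the turn, a rotation vector about the tool's x, y, z as a fraction of full scale, then the shift along the tool's x, y, z as a fraction of full scale, then the closure in counts, from 0 (fully open) to 255 (shut). In form: [[[rx, ry, rz], [tx, ty, tz], hand], ...]. A call has 1 to 5 rows; each row shifts and turns the commanded pose from where the row before left it, along the tool's axes as they then stand; what a row does not reach is not made up. Full scale, the value 1, is 2 cm for a shift and 5 degrees for a turn. A row lasts 1/12 s, in which the tool goes at most 41.7 mm and 7.16 degrees, less where a joint would pass 70% of its speed; a pose out of reach is approached as far as the arm can. A call with a number of a shift or a turn outside -1 to 1 is refused whole. A call with a gripper value outside its range is refused whole. The fingers move at their own pace and stop on an object; the grip force is fixed at half the most. Time passes only in rows, so rows that do not move let the fingers close. It gives the time, the measured TCP pose, the force, the opening and the grip force at its end, in the units of the state.
- r.get_state(): the state, without advancing time (a new reading comes with each control period).
- r.get_image(name): name is "scene" or "side" or "wrist"; returns (picture, depth): 420x560x3 uint8, blue, green, red; 420x560 float32, mm along the optical axis (not along the pixel's ray), 0 where there is no reading.
- r.camera_params(name): a dict with "fx", "fy", "cx", "cy" (pixels), "R" (3x3) and "t" (3): a world point X has camera coordinates R X + t; the wrist camera has in their place "hand_eye" (4x4, takes a point from camera to tool coordinates, whose origin is the TCP and whose axes are the flange's). Camera axes: x right, y down, z forward; pixel columns grow to the right and rows downward; lengths in mm; the calibration is good to about 2 mm. A picture is of the moment at which its call begins: read the wrist's pose just before it. camera_params takes no time and is no camera call.
- r.close_job(): hands the job in; it is judged then, once.
The state is a dict: "t": time; "qpos": joint angles; "qvel": joint speeds; "joint_efforts": joint torques, N m; "position": TCP position; "eef_rot": TCP orientation; "wrist_force": force on the tool from outside, world axes, zero at the start; "wrist_torque": the same for the moment, N m; "width": opening from 0.0 (shut) to 1.0 (fully open); "grasp_force": force on a finger pad.
Only numpy, scipy, OpenCV 4.12 (cv2) and the standard library are available. Lean on these libraries where they do the work, as an engineer would, in place of code of your own. Each camera call takes 0.05 s, during which the arm holds its last target. There are 200 camera calls.

## Working session

There is one attempt and no reset: what is moved stays moved. The work goes in short steps, Python scripts to look and compute and a shell command to move; the robot and the scene stay as the last step left them, time stands still between calls to the robot, and variables do not carry over. Pictures are saved under pics/ and viewed, at most 10 in all, crops included, and the job is handed in when it is done.

```bash
mkdir -p pics; ls
python3 - <<'E'
from bench import r
import cv2,numpy as np
for n in("scene","side"):
    a,d=r.get_image(n); cv2.imwrite(f"pics/{n}0.png",a); np.save(f"pics/{n}0.npy",d)
    print(n,{k:np.round(v,3).tolist() for k,v in r.camera_params(n).items()})
print(r.camera_params("wrist"),r.get_state())
E
```

```text
pics
scene {'fx': 520.89, 'fy': 520.89, 'cx': 283.78, 'cy': 213.166, 'R': [[0.252, 0.968, 0.011], [0.8, -0.202, -0.564], [-0.544, 0.151, -0.825]], 't': [-99.571, -418.319, 1715.795]}
side {'fx': 403.785, 'fy': 403.785, 'cx': 280.434, 'cy': 208.217, 'R': [[0.997, -0.08, -0.018], [-0.059, -0.551, -0.832], [0.057, 0.831, -0.554]], 't': [-560.679, 79.817, 1087.728]}
{'fx': 357.8712800132299, 'fy': 357.8712800132299, 'cx': 273.9910449233554, 'cy': 204.5849652309114, 'hand_eye': array([[ 1.13834928e-03, -9.57608442e-01, -2.88070784e-01,
         7.75501729e+01],
       [ 9.99999092e-01,  8.82401573e-04,  1.01833668e-03,
        -1.66962426e-01],
       [-7.20973692e-04, -2.88071682e-01,  9.57608577e-01,
        -1.80895954e+02],
       [ 0.00000000e+00,  0.00000000e+00,  0.00000000e+00,
         1.00000000e+00]])} {'t': 0.1, 'qpos': array([ 1.50511716e+00,  3.59322172e-01,  1.11638897e-02, -3.41167806e-04,
       -1.22408422e+00, -2.88073220e-01]), 'qvel': array([-0.00025547, -0.00178204,  0.00201474,  0.00144185,  0.00192022,
        0.00208901]), 'joint_efforts': array([-8.14312807e-04, -5.84162879e+01,  2.93752849e+01,  7.01546788e+00,
        1.01720323e-02, -4.87696207e-05]), 'position': array([233.70474168, 632.75723513, 204.11188006]), 'eef_rot': array([[ 9.38039192e-01, -3.46528933e-01, -4.15088826e-04],
       [-3.46529167e-01, -9.38038120e-01, -1.42197852e-03],
       [ 1.03387559e-04,  1.47771197e-03, -9.99998903e-01]]), 'wrist_force': array([-0.75516616,  0.01933678,  0.3612692 ]), 'wrist_torque': array([-0.01568124,  0.02255766,  0.03093157]), 'grasp_force': 0.0, 'width': 0.9996568606757692}
```

View pics/scene0.png

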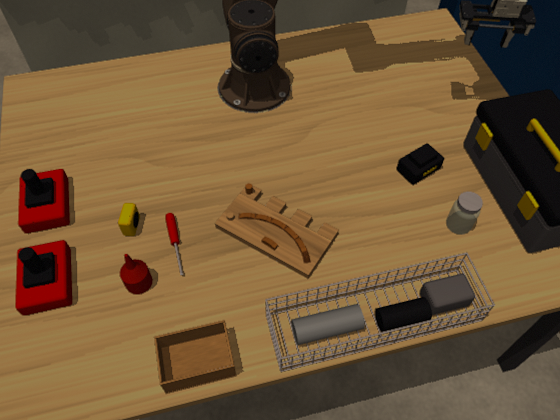

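View pics/side0.png

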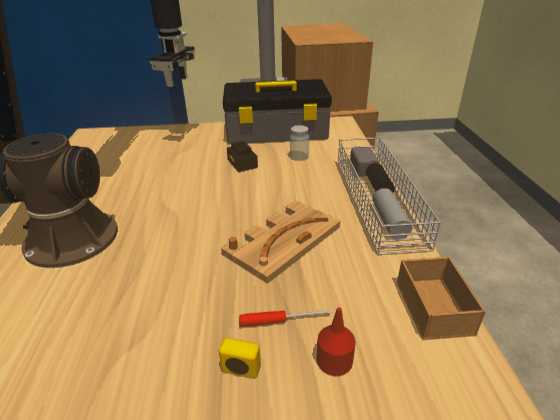

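The scene view shows the board at about (277,235), the peg at (230,216), the dowel at (250,190) and the spare at (269,242). I'll enlarge both views for a two-view measurement.

Run:
```python
import cv2,numpy as np
a=cv2.imread("pics/scene0.png")[175:285,205:350]; b=cv2.imread("pics/side0.png")[190:285,210:355]
f=lambda x:cv2.resize(x,None,fx=5.5,fy=5.5,interpolation=cv2.INTER_CUBIC)
cv2.imwrite("pics/c1.png",f(a)[:600]);cv2.imwrite("pics/c2.png",f(b))
```

```text
(no output)
```

View pics/c1.png

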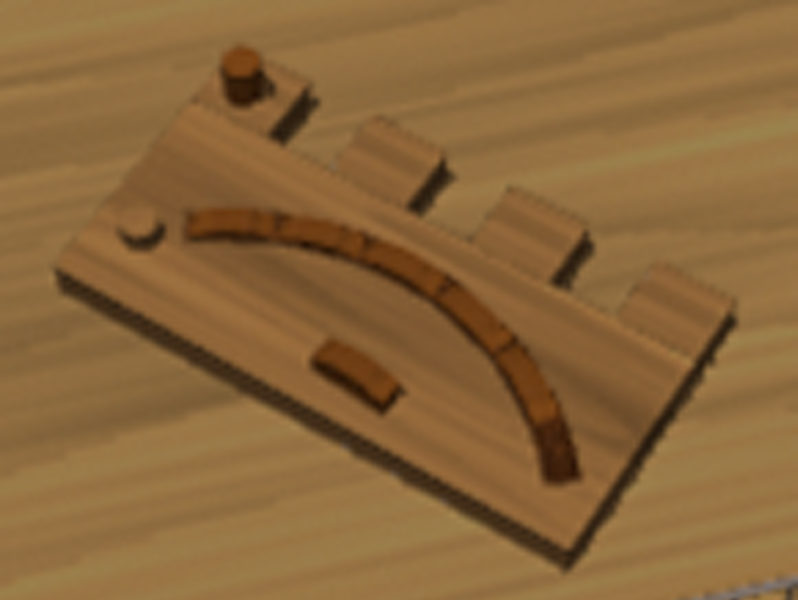

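View pics/c2.png

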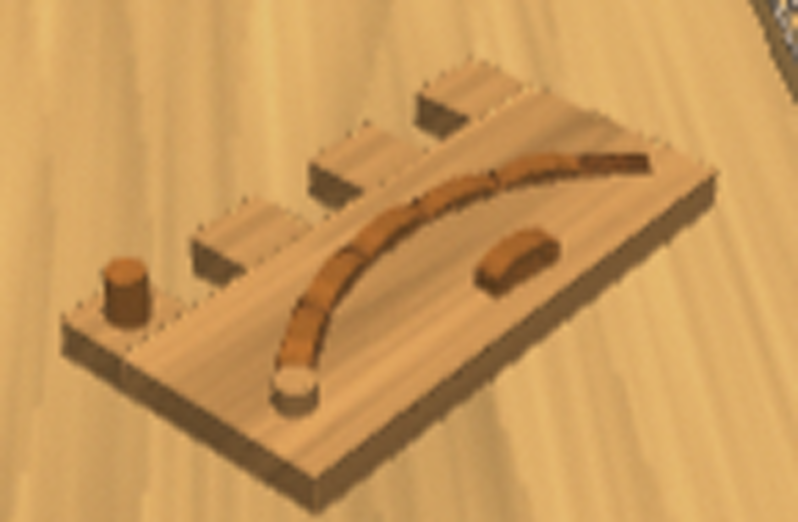

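```bash
cat > fit.py <<'E'
import numpy as np
from bench import r
from scipy.optimize import least_squares
C={n:r.camera_params(n) for n in("scene","side")}
O={"scene":(205,175),"side":(210,190)}
def proj(n,X):
    c=C[n];p=np.asarray(X)@np.array(c["R"]).T+c["t"];return np.c_[c["fx"]*p[:,0]/p[:,2]+c["cx"],c["fy"]*p[:,1]/p[:,2]+c["cy"]]
px=lambda n,uv:(np.array(uv,float)+.5)/5.5-.5+O[n]
B={"scene":([[-145,-60,24],[145,-60,24],[145,100,24],[-100,100,24]],px("scene",[[57,268],[567,553],[735,305],[312,83]])),
"side":([[-145,-60,24],[145,-60,24],[145,100,24],[-145,100,24]],px("side",[[317,478],[715,176],[475,57],[62,322]]))}
def T(p,X): c,s=np.cos(p[3]),np.sin(p[3]); return np.asarray(X,float)@np.array([[c,s,0],[-s,c,0],[0,0,1]])+p[:3]
f=lambda p:np.concatenate([(proj(n,T(p,X))-uv).ravel() for n,(X,uv) in B.items()])
best=min((least_squares(f,[600,-30,0,a]) for a in np.arange(0,6.3,1.5)),key=lambda s:s.cost)
p=best.x
def ray(n,uv,z):
    c=C[n];R=np.array(c["R"]);o=-R.T@c["t"];d=R.T@[(uv[0]-c["cx"])/c["fx"],(uv[1]-c["cy"])/c["fy"],1];return o+d*(z-o[2])/d[2]
if __name__=="__main__":
    np.set_printoptions(suppress=True,precision=2)
    print("board",p,"res",best.fun)
    inv=lambda X:T([0,0,0,-p[3]],[X-p[:3]])[0]
    for n,u in(("scene",(142,221)),("side",(295,381))):
        X=ray(n,px(n,u),39);print(n,"peg",X,inv(X))
    for n,us in(("scene",[(187,223),(278,226),(365,243),(440,288),(507,348),(553,420)]),("side",[(303,310),(355,251),(420,210),(497,182),(580,163)])):
        for u in us: X=ray(n,px(n,u),26);print(n,X,inv(X))
E
python3 fit.py
```

```text
board [577.86 -79.49  -5.44   7.04] res [-0.73  0.08  0.29  0.32  0.44 -0.13  0.13  0.44 -0.52  0.38  0.71 -0.65
 -0.52  0.45 -0.31 -0.39]
scene peg [ 510.85 -176.71   39.  ] [-115.46  -24.73   44.44]
side peg [ 508.23 -183.12   39.  ] [-121.76  -27.6    44.44]
scene [ 508.46 -154.93   26.  ] [-102.25   -7.25   31.44]
scene [ 521.03 -112.41   26.  ] [-63.93  15.05  31.44]
scene [541.07 -73.76  26.  ] [-22.83  29.41  31.44]
scene [575.11 -45.08  26.  ] [21.61 26.91 31.44]
scene [615.59 -22.88  26.  ] [66.29 15.28 31.44]
scene [658.79 -12.57  26.  ] [104.78  -6.87  31.44]
side [ 514.15 -119.63   26.  ] [-73.89  14.52  31.44]
side [540.47 -78.42  26.  ] [-26.46  26.43  31.44]
side [573.67 -49.45  26.  ] [17.57 24.72 31.44]
side [613.11 -30.48  26.  ] [59.28 11.45 31.44]
side [655.7  -18.82  26.  ] [98.25 -9.3  31.44]
```

The two-view fit puts the board at about (578,-79) with yaw 0.757. The row is symmetric on an arc centred at board (0,-131). I'll move over it and take one wrist look.

```bash
python3 -m pendant '[[[0,0,0],[1,1,0],255],[[0,0,0],[1,1,0],255],[[0,0,0],[1,1,0],255],[[0,0,0],[1,1,0],255],[[0,0,0],[1,1,0],255]]'
python3 -m pendant '[[[0,0,0],[1,1,0],255],[[0,0,0],[1,1,0],255],[[0,0,0],[1,1,0],255],[[0,0,0],[1,1,0],255],[[0,0,0],[1,1,0],255]]'
```

```text
t: 0.52
position: [293.2, 503.2, 204.5]
eef_rot: [[0.938, -0.346, -0.0], [-0.346, -0.938, -0.001], [-0.0, 0.001, -1.0]]
wrist_force: [1.0, -0.1, 0.9]
width: 0.682
grasp_force: 0.0
t: 0.93
position: [352.4, 374.7, 204.7]
eef_rot: [[0.938, -0.346, -0.0], [-0.346, -0.938, -0.0], [-0.0, 0.0, -1.0]]
wrist_force: [0.7, 0.4, -0.5]
width: 0.303
grasp_force: 0.0
```

```bash
python3 -m pendant '[[[0,0,0],[1,1,0],255],[[0,0,0],[1,1,0],255],[[0,0,0],[1,1,0],255],[[0,0,0],[1,1,0],255],[[0,0,0],[1,1,0],255]]'
python3 -m pendant '[[[0,0,0],[1,1,0],255],[[0,0,0],[1,1,0],255],[[0,0,0],[1,1,0],255],[[0,0,0],[1,1,0],255],[[0,0,0],[1,1,0],255]]'
python3 -m pendant '[[[0,0,0],[1,1,0],255],[[0,0,0],[1,1,0],255],[[0,0,0],[1,1,0],255],[[0,0,0],[1,1,0],255],[[0,0,0],[1,1,0],255]]'
python3 -m pendant '[[[0,0,0],[1,1,0],255],[[0,0,0],[1,1,0],255],[[0,0,0],[0,1,0],255],[[0,0,0],[0,0,0],255],[[0,0,0],[0,0,0],255]]'
python3 - <<'E'
from bench import r
import cv2,numpy as np
s=r.get_state();a,d=r.get_image("wrist");cv2.imwrite("pics/w1.png",cv2.resize(a,None,fx=1.42,fy=1.42,interpolation=cv2.INTER_CUBIC))
np.savez("pics/w1.npz",p=s["position"],R=s["eef_rot"],d=d);print(s["position"],s["width"])
E
```

```text
t: 1.35
position: [411.5, 246.4, 204.8]
eef_rot: [[0.938, -0.346, -0.0], [-0.346, -0.938, -0.0], [-0.0, 0.0, -1.0]]
wrist_force: [0.9, 0.3, -0.3]
width: 0.009
grasp_force: 0.0
t: 1.77
position: [470.6, 118.0, 204.8]
eef_rot: [[0.938, -0.346, -0.0], [-0.346, -0.938, 0.0], [-0.0, 0.0, -1.0]]
wrist_force: [0.6, 0.6, -0.5]
width: 0.007
grasp_force: 0.0
t: 2.18
position: [529.8, -10.5, 204.7]
eef_rot: [[0.938, -0.347, -0.0], [-0.347, -0.938, 0.0], [-0.0, 0.0, -1.0]]
wrist_force: [0.8, 0.7, 0.2]
width: 0.001
grasp_force: 0.0
t: 2.6
position: [545.9, -80.2, 204.4]
eef_rot: [[0.937, -0.349, -0.001], [-0.349, -0.937, 0.0], [-0.001, 0.0, -1.0]]
wrist_force: [-0.0, 0.3, -0.0]
width: 0.006
grasp_force: 0.0
[545.89782938 -80.19608806 204.43590595] 0.005683490223141112
```

View pics/w1.png

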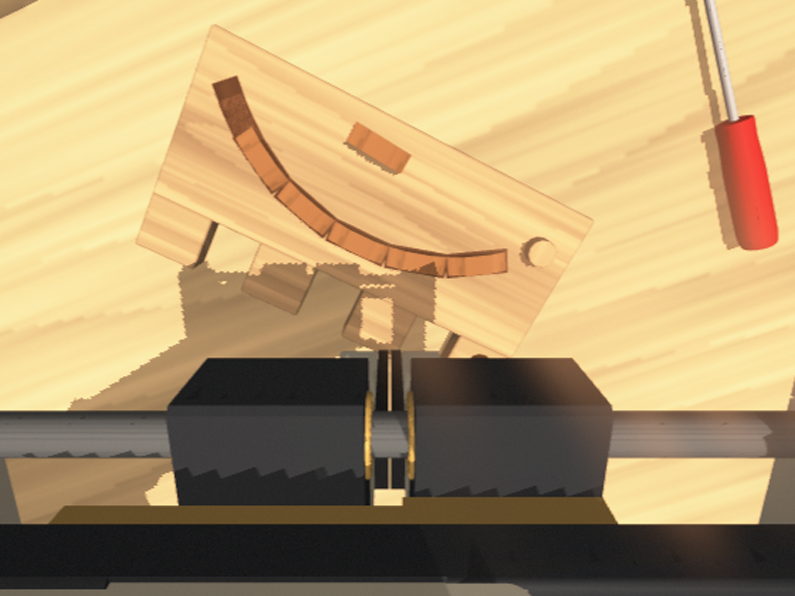

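Wrist view (scaled by 1.42) shows the peg at (541,250), inlay1's start at (507,261), and joints at (446,267), (385,256), (330,229) and (277,188). Inlay5 ends at (240,137).

```bash
cat > w.py <<'E'
import numpy as np
from bench import r
from scipy.optimize import least_squares
np.set_printoptions(suppress=True,precision=1)
c=r.camera_params("wrist");H=c["hand_eye"];z=np.load("pics/w1.npz")
def ray(uv,h):
    u,v=(np.array(uv)+.5)/1.42-.5
    o=z["R"]@H[:3,3]+z["p"];d=z["R"]@H[:3,:3]@[(u-c["cx"])/c["fx"],(v-c["cy"])/c["fy"],1];return (o+d*(h-o[2])/d[2])[:2]
s=np.arange(-110,111,44)/160
X=[160*np.c_[np.sin(s),np.cos(s)]-[0,131],[[-145,-60],[145,-60]],[[160*np.sin(-132/160),160*np.cos(132/160)-131]]]
W=[[ray(u,26) for u in[(507,261),(446,267),(385,256),(330,229),(277,188),(240,137)]],[ray(u,24) for u in[(593,220),(211,25)]],[ray((541,248),39)]]
X=np.vstack(X);W=np.vstack(W)
m=lambda p,X:np.asarray(X)@np.array([[np.cos(p[2]),np.sin(p[2])],[-np.sin(p[2]),np.cos(p[2])]])+p[:2]
q=least_squares(lambda p:(m(p,X)-W).ravel(),[578,-79,.757])
print(q.x,q.fun.reshape(-1,2))
a=np.arange(-2,3)*.275
C=m(q.x,160*np.c_[np.sin(a),np.cos(a)]-[0,131]);print("centres",C,"tangent",q.x[2]-a)
d=z["d"];print("depth-height at inlay3, board:")
for u,v in((357,243),(300,140)):
    i,j=int(u/1.42),int(v/1.42);D=d[j,i];P=H[:3,:3]@[(i-c["cx"])/c["fx"]*D,(j-c["cy"])/c["fy"]*D,D]+H[:3,3];print(z["R"]@P+z["p"])
E
python3 w.py
```

```text
[577.7 -80.6   0.8] [[ 1.9  0.7]
 [ 1.4  0.3]
 [ 0.1 -0.4]
 [-0.7  0.5]
 [-1.6 -2.1]
 [ 1.3 -1.9]
 [ 0.9 -1. ]
 [ 0.2  2.3]
 [-3.6  1.7]]
centres [[ 514.2 -135.3]
 [ 530.6  -94.7]
 [ 557.4  -59.9]
 [ 592.6  -33.8]
 [ 633.6  -18.2]] tangent [1.3 1.1 0.8 0.5 0.2]
depth-height at inlay3, board:
[559.7 -61.   32. ]
[638.5 -50.   25.3]
```

```bash
python3 -m pendant '[[[0,0,0],[-0.13,0.78,0.5],255],[[0,0,0],[-0.13,0.78,0.5],255],[[0,0,0],[-0.13,0.78,0.5],255],[[0,0,0],[-0.13,0.78,0.5],255],[[0,0,-1],[0,0,1],255]]'
python3 -m pendant '[[[0,0,0],[0,0,1],255],[[0,0,0],[0,0,1],255],[[0,0,0],[0,0,1],255],[[0,0,0],[0,0,1],255],[[0,0,0],[0,0,0.6],255]]'
python3 -m pendant '[[[0,0,0],[0,0,0],255],[[0,0,0],[0,0,0],255]]'
```

```text
t: 3.07
position: [514.8, -135.3, 146.0]
eef_rot: [[0.964, -0.264, 0.003], [-0.264, -0.964, -0.0], [0.003, -0.001, -1.0]]
wrist_force: [0.5, 0.1, 0.9]
width: 0.008
grasp_force: 0.0
t: 3.48
position: [513.8, -133.8, 50.9]
eef_rot: [[0.965, -0.263, -0.002], [-0.263, -0.965, 0.0], [-0.002, 0.0, -1.0]]
wrist_force: [-0.5, 0.2, 0.4]
width: 0.002
grasp_force: 0.0
t: 3.65
position: [514.7, -134.0, 52.6]
eef_rot: [[0.965, -0.263, -0.001], [-0.263, -0.965, -0.0], [-0.001, 0.001, -1.0]]
wrist_force: [-0.0, -0.5, 0.3]
width: 0.007
grasp_force: 0.0
```

```bash
python3 -m pendant '[[[0,0,0],[0,0,0.4],255],[[0,0,0],[0,0,0.4],255],[[0,0,0],[0,0,0],255]]'
python3 - <<'E'
from bench import r
import cv2,numpy as np
a,d=r.get_image("wrist");cv2.imwrite("pics/w2.png",cv2.resize(a[130:350,100:450],None,fx=2.2,fy=2.2))
E
```

```text
t: 3.9
position: [514.4, -134.1, 36.0]
eef_rot: [[0.965, -0.264, -0.001], [-0.264, -0.965, 0.0], [-0.001, 0.0, -1.0]]
wrist_force: [0.1, -0.9, -0.4]
width: 0.004
grasp_force: 0.0
```

View pics/w2.png

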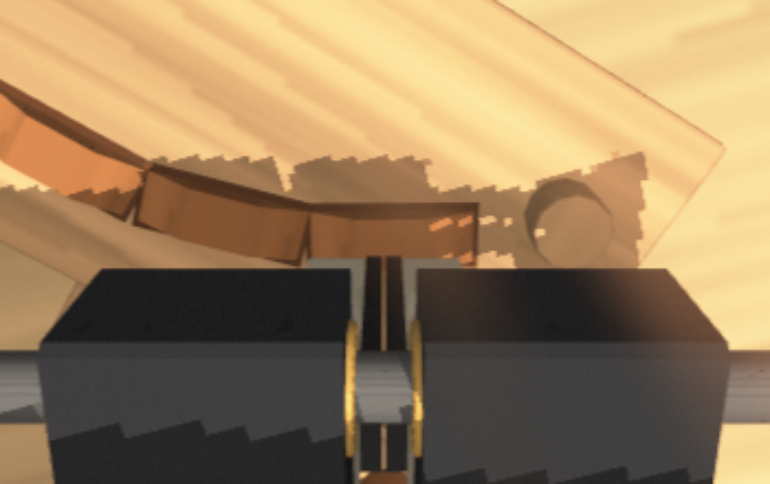

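Run:
```python
from bench import r
import numpy as np
np.set_printoptions(suppress=True,precision=1)
c=r.camera_params("wrist");H=c["hand_eye"];a,d=r.get_image("wrist");print(r.get_state()["position"])
for j in (225,235,242,245,247,249,251,253,256,262,270,283,300):
  for i in(245,273,275,300):
    D=d[j,i];print(j,i,H[:3,:3]@[(i-c["cx"])/c["fx"]*D,(j-c["cy"])/c["fy"]*D,D]+H[:3,3],a[j,i],end="; ")
  print()
```

```text
[ 514.9 -134.2   36.9]
225 245 [  7.8 -16.5  10.6] [31 49 79]; 225 273 [ 7.5 -0.6 11.4] [ 42  65 100]; 225 275 [ 7.7  0.6 10.8] [ 44  67 101]; 225 300 [ 7.6 14.8 11.2] [ 42  65 102]; 
235 245 [  2.5 -16.4   8.6] [ 51  87 140]; 235 273 [ 3.8 -0.5  5.4] [ 53  87 136]; 235 275 [4.  0.6 4.9] [ 53  88 137]; 235 300 [ 3.6 14.6  5.9] [ 58  94 144]; 
242 245 [ -2.1 -16.6   9.3] [ 53  89 141]; 242 273 [-0.2 -0.5  4.9] [ 52  87 134]; 242 275 [0.2 0.6 4. ] [ 52  85 134]; 242 300 [-1.  14.7  6.7] [ 57  91 141]; 
245 245 [ -3.9 -16.6   9.2] [ 53  89 140]; 245 273 [-2.4 -0.5  5.9] [ 52  87 133]; 245 275 [-2.   0.6  4.9] [ 53  85 134]; 245 300 [-2.9 14.8  7. ] [ 55  91 140]; 
247 245 [ 10.8 -13.5 -27.5] [ 74  96 118]; 247 273 [-3.3 -0.5  5. ] [40 59 89]; 247 275 [  9.1   0.5 -23.5] [39 58 87]; 247 300 [ 10.8  12.1 -27.3] [ 83 111 147]; 
249 245 [ 10.6 -13.3 -29.2] [ 95 110 121]; 249 273 [-4.2 -0.5  4.4] [39 57 85]; 249 275 [  9.4   0.5 -26.5] [37 56 84]; 249 300 [ 10.9  11.9 -29.9] [ 93 110 127]; 
251 245 [ 10.5 -13.2 -31.2] [ 95 111 120]; 251 273 [-5.9 -0.5  5.4] [36 56 84]; 251 275 [  9.1   0.5 -
[... 353 characters left out ...]
2   6.6 -96.2] [41 51 67]; 
262 245 [ 38.1  -7.3 -99.6] [29 27 27]; 262 273 [-15.7  -0.5  11.5] [48 68 88]; 262 275 [  9.    0.4 -39.5] [48 66 86]; 262 300 [ 38.2   6.4 -99.6] [40 48 63]; 
270 245 [  38.3   -7.  -104.2] [29 28 29]; 270 273 [-21.   -0.5  11.6] [49 69 89]; 270 275 [  9.6   0.4 -48.2] [50 68 89]; 270 300 [  37.9    6.1 -103.4] [41 48 59]; 
283 245 [  38.2   -6.5 -110.2] [27 27 26]; 283 273 [-29.5  -0.5  11.5] [51 72 94]; 283 275 [  9.5   0.3 -58.6] [53 73 95]; 283 300 [  38.1    5.7 -110. ] [36 41 47]; 
300 245 [  34.9   -6.5 -111.7] [65 65 67]; 300 273 [  30.5   -0.3 -104.6] [110 116 122]; 300 275 [  30.1    0.2 -103.9] [110 115 121]; 300 300 [  35.2    5.6 -112.2] [65 67 69];
```

```bash
python3 -m pendant '[[[0,0,0],[0.1,0.08,0.1],255],[[0,0,0],[0,0,0.1],255],[[0,0,0],[0,0,0],255]]'
python3 -m pendant '[[[0,0,0],[0,0,0.1],255],[[0,0,0],[0,0,0],255]]'
python3 -m pendant '[[[0,0,0],[0,0,0.1],255],[[0,0,0],[0,0,0],255]]'
```

```text
t: 4.25
position: [516.6, -136.4, 32.8]
eef_rot: [[0.965, -0.264, -0.0], [-0.264, -0.965, 0.0], [-0.0, -0.0, -1.0]]
wrist_force: [0.4, -0.3, -0.4]
width: 0.006
grasp_force: 0.0
t: 4.42
position: [516.4, -136.3, 30.7]
eef_rot: [[0.965, -0.264, -0.0], [-0.264, -0.965, 0.0], [-0.0, 0.0, -1.0]]
wrist_force: [-0.0, -0.1, -0.0]
width: 0.002
grasp_force: 0.0
t: 4.58
position: [516.4, -136.2, 28.7]
eef_rot: [[0.965, -0.263, -0.0], [-0.263, -0.965, 0.0], [-0.0, 0.0, -1.0]]
wrist_force: [-0.2, 0.1, -0.9]
width: 0.001
grasp_force: 0.0
```

```bash
python3 -m pendant '[[[0,0,0],[0,0,0.1],255],[[0,0,0],[0,0,0],255]]'
python3 -m pendant '[[[0,0,0],[0,0,0.1],255],[[0,0,0],[0,0,0],255]]'
python3 - <<'E'
from bench import r
import cv2,numpy as np
a,d=r.get_image("wrist");b,_=r.get_image("side")
A=cv2.resize(a[150:310,150:400],None,fx=2.4,fy=2.4);B=cv2.resize(b[190:240,220:330],None,fx=6,fy=6,interpolation=cv2.INTER_CUBIC)[:,:600]
cv2.imwrite("pics/w3.png",np.vstack([A[:300],B]))
E
```

```text
t: 4.75
position: [516.4, -136.2, 26.6]
eef_rot: [[0.965, -0.263, -0.0], [-0.263, -0.965, 0.0], [-0.0, 0.0, -1.0]]
wrist_force: [0.1, -0.2, -1.2]
width: 0.003
grasp_force: 0.0
t: 4.92
position: [516.4, -136.2, 24.6]
eef_rot: [[0.965, -0.264, -0.0], [-0.264, -0.965, 0.0], [-0.0, 0.0, -1.0]]
wrist_force: [-0.2, -0.7, 0.3]
width: 0.007
grasp_force: 0.0
```

View pics/w3.png

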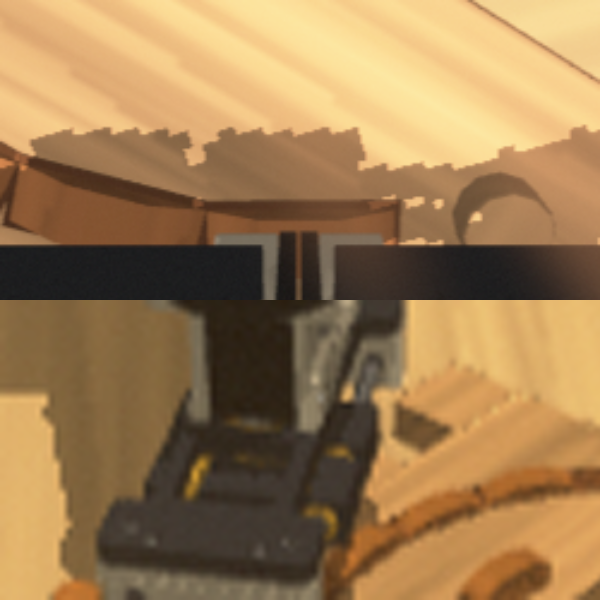

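No contact yet at 24.6. The depth picture puts the visible finger ends about 23 mm behind the TCP, so I'll keep descending gently and go by force.

```bash
for k in 1 2 3; do python3 -m pendant '[[[0,0,0],[0,0,0.1],255],[[0,0,0],[0,0,0],255]]' | grep -E 'posi|force'; done
```

```text
position: [516.4, -136.2, 22.7]
wrist_force: [-0.8, 0.3, 0.1]
grasp_force: 0.0
position: [516.3, -136.2, 20.6]
wrist_force: [0.9, 0.1, -0.5]
grasp_force: 0.0
position: [516.3, -136.3, 18.6]
wrist_force: [-0.0, -0.1, -0.3]
grasp_force: 0.0
```

```bash
python3 -m pendant '[[[0,0,0],[0,0,0.1],255],[[0,0,0],[0,0,0.1],255],[[0,0,0],[0,0,0],255]]'| grep -E 'posi|t_force'
python3 -m pendant '[[[0,0,0],[0,0,0.1],255],[[0,0,0],[0,0,0],255]]'| grep -E 'posi|t_force'
python3 - <<'E'
from bench import r
import numpy as np
np.set_printoptions(suppress=True,precision=1)
c=r.camera_params("wrist");H=c["hand_eye"];a,d=r.get_image("wrist")
for j in (225,232,238,242,244,246,248,250):
  for i in(245,260,300):
    D=d[j,i];print(j,i,H[:3,:3]@[(i-c["cx"])/c["fx"]*D,(j-c["cy"])/c["fy"]*D,D]+H[:3,3],a[j,i],end="; ")
  print()
E
```

```text
position: [516.2, -136.2, 14.5]
wrist_force: [-0.1, -0.4, -0.2]
position: [516.4, -136.2, 12.6]
wrist_force: [-0.8, 0.4, -0.6]
225 245 [ 16.6 -14.4 -13.5] [ 72 105 137]; 225 260 [ 16.2  -7.  -12.4] [ 75 108 146]; 225 300 [ 16.1  13.  -12. ] [ 81 119 162]; 
232 245 [ 12.2 -14.6 -11.9] [ 73 106 142]; 232 260 [ 12.3  -7.1 -11.9] [ 74 107 143]; 232 300 [ 12.8  13.  -13.3] [ 82 119 161]; 
238 245 [  8.9 -14.7 -11.6] [ 76 112 147]; 238 260 [  9.1  -7.1 -12.1] [ 71 104 139]; 238 300 [  9.   13.2 -11.8] [ 80 117 157]; 
242 245 [  7.4 -14.6 -13.4] [39 59 85]; 242 260 [  7.1  -7.1 -12.5] [45 67 95]; 242 300 [  7.   13.2 -12.4] [ 46  69 103]; 
244 245 [  5.7 -14.8 -12. ] [27 45 75]; 244 260 [  6.   -7.1 -12.5] [33 48 80]; 244 300 [  6.2  13.2 -12.9] [ 44  68 103]; 
246 245 [  5.4 -14.7 -13.7] [34 56 87]; 246 260 [  5.5  -7.1 -13.9] [34 54 83]; 246 300 [  5.1  13.2 -13. ] [ 47  73 110]; 
248 245 [ 10.9 -13.4 -28.8] [ 92 109 117]; 248 260 [ 10.2  -6.5 -27.2] [ 93 108 119]; 248 300 [ 10.9  12.  -28.6] [ 92 111 131]; 
250 245 [ 10.6 -13.3 -30.3] [ 96 112 121]; 250 260 [ 10.3  -6.4 -29.7] [ 94 111 121]; 250 300 [ 10.8  11.8 -30.8] [ 94 113 131];
```

```bash
python3 -m pendant '[[[0,0,0],[0,0,0.1],255],[[0,0,0],[0,0,0],255]]'| grep -E 'posi|t_force'
python3 -m pendant '[[[0,0,0],[0,0,0.1],255],[[0,0,0],[0,0,0],255]]'| grep -E 'posi|t_force'
python3 -m pendant '[[[0,0,0],[0,0,0.1],255],[[0,0,0],[0,0,0],255]]'| grep -E 'posi|t_force'
```

```text
position: [516.4, -136.2, 10.7]
wrist_force: [-1.1, -0.7, 0.8]
position: [516.7, -136.2, 8.8]
wrist_force: [-0.1, 0.0, -0.6]
position: [516.6, -136.2, 6.8]
wrist_force: [0.1, 0.2, 0.2]
```

```bash
python3 -m pendant '[[[0,0,0],[0,0,0.08],255],[[0,0,0],[0,0,0],255]]'| grep -E 'posi|t_force'
python3 -m pendant '[[[0,0,0],[0,0,0.08],255],[[0,0,0],[0,0,0],255]]'| grep -E 'posi|t_force'
python3 - <<'E'
from bench import r
import cv2,numpy as np
a,d=r.get_image("wrist");b,_=r.get_image("scene")
A=cv2.resize(a[150:310,150:400],None,fx=2.4,fy=2.4);B=cv2.resize(b[185:235,215:315],None,fx=6,fy=6,interpolation=cv2.INTER_CUBIC)[:,:600]
cv2.imwrite("pics/w4.png",np.vstack([A[:300],B]))
E
```

```text
position: [516.6, -136.2, 5.2]
wrist_force: [-0.5, 0.6, -0.9]
position: [516.7, -136.2, 4.6]
wrist_force: [-3.0, 0.5, 10.8]
```

View pics/w4.png

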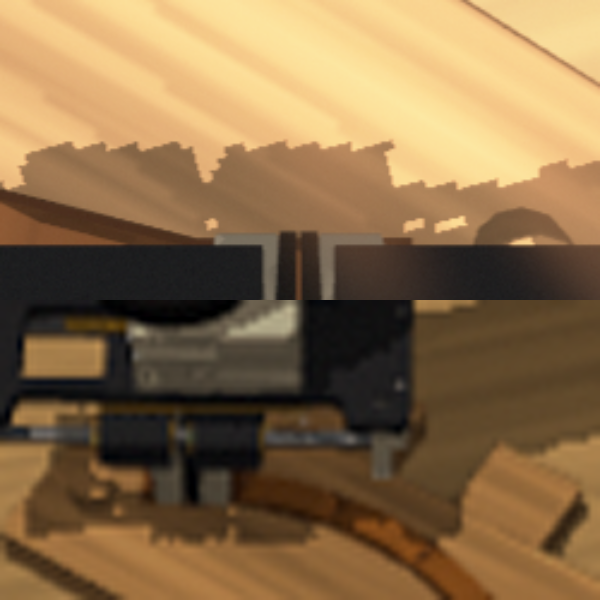

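```bash
python3 - <<'E'
from bench import r
s=r.get_state();print(s["position"],s["wrist_force"],s["wrist_torque"],s["eef_rot"][:,0])
E
python3 -m pendant '[[[0,0,0],[0,0,0.05],255],[[0,0,0],[0,0,0],255]]'| grep -E 'posi|t_force'
python3 - <<'E'
from bench import r
s=r.get_state();print(s["position"],s["wrist_force"],s["wrist_torque"])
E
```

```text
[ 516.65740941 -136.26862913    4.55583833] [-2.75993378  1.23570494 10.51389543] [ 0.55767146  1.20551111 -0.00510994] [ 9.64789041e-01 -2.63024634e-01  3.86053871e-04]
position: [516.7, -136.3, 4.4]
wrist_force: [-5.1, 3.4, 20.2]
[ 516.74328408 -136.26926758    4.42797625] [-5.11630404  3.41914918 20.16898786] [ 1.06418875  2.37519773 -0.01940343]
```

The contact is now hard: about 10 N per commanded mm with almost no motion. I'll lift off and measure how deep inlay1 sits compared with its neighbours.

```bash
python3 -m pendant '[[[0,0,0],[0,0,-0.5],255],[[0,0,0],[0,0,-0.5],255],[[0,0,0],[-1,0,-1],255],[[0,0,0],[-1,0,-1],255],[[0,0,0],[0,0,0],255]]'| grep -E 'posi|t_force'
python3 - <<'E'
from bench import r
import cv2,numpy as np
np.set_printoptions(suppress=True,precision=1)
c=r.camera_params("wrist");H=c["hand_eye"];s=r.get_state();R,p=s["eef_rot"],s["position"];print(p)
ds=[];
for k in range(4): a,d=r.get_image("wrist");ds.append(d)
d=np.median(ds,0)
a_=np.arange(-2,3)*.275;q=[577.7,-80.6,.757]
B=160*np.c_[np.sin(a_),np.cos(a_)]-[0,131];cs,sn=np.cos(q[2]),np.sin(q[2])
C=B@np.array([[cs,sn],[-sn,cs]])+q[:2]
J,I=np.mgrid[0:420,0:560];P=np.stack([(I-c["cx"])/c["fx"]*d,(J-c["cy"])/c["fy"]*d,d],-1)@H[:3,:3].T+H[:3,3];W=P@R.T+p
cv2.imwrite("pics/w5.png",cv2.resize(a[60:300,80:480],None,fx=2,fy=2))
for k in range(5):
    t=q[2]-a_[k];D=W[...,:2]-C[k];u=D@[np.cos(t),np.sin(t)];v=D@[-np.sin(t),np.cos(t)]
    m=(abs(u)<7)&(abs(v)<4)&(d>0);b=(abs(u)<15)&(abs(v+17)<4)&(d>0);print(k+1,m.sum(),np.median(W[m][:,2]),"board",np.median(W[b][:,2]))
E
```

```text
position: [476.8, -125.3, 66.0]
wrist_force: [-1.1, 0.5, -0.0]
[ 476.8 -125.3   66. ]
1 1994 171.91497439982342 board 26.636702253077033
2 304 32.80667372358853 board 26.582995005912107
3 330 33.55966562950171 board 26.57346917823137
4 369 32.346405410865465 board 26.555435044212707
5 280 33.11759202980085 board 26.553537862201384
```

View pics/w5.png

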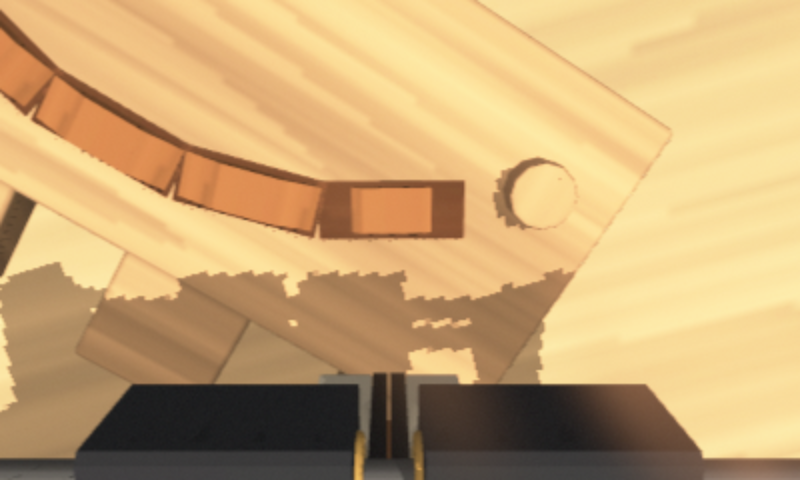

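Inlay1 is home: only its flat top shows above the groove, at about (392,210). Pieces 2–5 still stand proud. The real fingertips end about 21.5 mm behind the reported TCP, so "home" reads as TCP z≈4.6. On to inlay2.

```bash
python3 -m pendant '[[[0,0,0],[0.75,-0.73,0],255],[[0,0,0],[0.75,-0.73,0],255],[[0,0,0],[0.75,-0.73,0],255],[[0,0,1],[0,0,0.3],255],[[0,0,1],[0,0,0.5],255]]'| grep -E 'posi|rot|t_force'
python3 -m pendant '[[[0,0,1],[0,0,0.6],255],[[0,0,0],[0,0,0.6],255],[[0,0,0],[0,0,0.3],255],[[0,0,0],[0,0,0],255],[[0,0,0],[0,0,0],255]]'| grep -E 'posi|rot|t_force'
```

```text
position: [534.8, -94.8, 46.0]
eef_rot: [[0.903, -0.43, 0.0], [-0.43, -0.903, -0.0], [0.0, 0.0, -1.0]]
wrist_force: [0.2, 0.7, -0.5]
position: [532.8, -95.5, 16.1]
eef_rot: [[0.864, -0.504, -0.002], [-0.504, -0.864, -0.0], [-0.001, 0.001, -1.0]]
wrist_force: [0.3, 0.1, 0.5]
```

```bash
python3 -m pendant '[[[0,0,0],[-0.06,0,0.2],255],[[0,0,0],[0,0,0.1],255],[[0,0,0],[0,0,0.1],255],[[0,0,0],[0,0,0.06],255],[[0,0,0],[0,0,0],255]]'| grep -E 'posi|t_force'
python3 -m pendant '[[[0,0,0],[0,0,0.05],255],[[0,0,0],[0,0,0.04],255],[[0,0,0],[0,0,0.04],255],[[0,0,0],[0,0,0],255]]'| grep -E 'posi|t_force'
```

```text
position: [532.0, -94.7, 7.7]
wrist_force: [-0.7, 0.1, 0.2]
position: [532.0, -94.7, 5.0]
wrist_force: [-0.1, 0.7, 0.7]
```

```bash
python3 -m pendant '[[[0,0,0],[0,0,0.05],255],[[0,0,0],[0,0,0],255],[[0,0,0],[0,0,0],255]]'| grep -E 'posi|t_force'
```

```text
position: [532.1, -94.7, 4.6]
wrist_force: [-2.6, 1.0, 8.2]
```

```bash
python3 -m pendant '[[[0,0,0],[0,0,-0.4],255],[[0,0,0],[0,0,-0.4],255],[[0,0,0],[0.09,-0.71,0],255],[[0,0,0],[0.09,-0.71,0],255],[[0,0,0],[0.09,-0.71,0],255]]'| grep -E 'posi|rot|t_force'
python3 -m pendant '[[[0,0,1],[0,0,0],255],[[0,0,1],[0,0,0],255],[[0,0,1],[0,0,0.2],255],[[0,0,0],[0,0,0],255],[[0,0,0],[0,0,0],255]]'| grep -E 'posi|rot|t_force'
```

```text
position: [559.1, -59.6, 20.3]
eef_rot: [[0.864, -0.504, 0.001], [-0.504, -0.864, 0.0], [0.001, -0.001, -1.0]]
wrist_force: [-0.7, -0.5, -0.1]
position: [558.2, -59.8, 15.5]
eef_rot: [[0.706, -0.708, -0.001], [-0.708, -0.706, -0.0], [-0.0, 0.001, -1.0]]
wrist_force: [0.6, 0.0, 0.1]
```

```bash
python3 -m pendant '[[[0,0,0],[0,0,0.2],255],[[0,0,0],[0,0,0.1],255],[[0,0,0],[0,0,0.1],255],[[0,0,0],[0,0,0.06],255],[[0,0,0],[0,0,0.05],255]]'| grep -E 'posi|t_force'
python3 -m pendant '[[[0,0,0],[0,0,0.05],255],[[0,0,0],[0,0,0],255],[[0,0,0],[0,0,0],255]]'| grep -E 'posi|t_force'
```

```text
position: [558.2, -60.5, 5.8]
wrist_force: [-0.5, 1.7, 2.5]
position: [558.0, -60.8, 4.7]
wrist_force: [0.5, 0.5, 1.4]
```

```bash
python3 -m pendant '[[[0,0,0],[0,0,0.05],255],[[0,0,0],[0,0,0],255],[[0,0,0],[0,0,0],255]]'| grep -E 'posi|t_force'
python3 -m pendant '[[[0,0,0],[0,0,-0.4],255],[[0,0,0],[0,0,-0.4],255],[[0,0,0],[0.11,-0.73,0],255],[[0,0,0],[0.11,-0.73,0],255],[[0,0,0],[0.11,-0.73,0],255]]'| grep -E 'posi|rot|t_force'
python3 -m pendant '[[[0,0,1],[0,0,0],255],[[0,0,1],[0,0,0],255],[[0,0,1],[0,0,0.2],255],[[0,0,0],[0,0,0],255],[[0,0,0],[0,0,0],255]]'| grep -E 'posi|rot|t_force'
```

```text
position: [558.1, -60.8, 4.6]
wrist_force: [-2.5, 0.9, 9.1]
position: [594.9, -34.0, 20.6]
eef_rot: [[0.704, -0.711, 0.001], [-0.711, -0.704, 0.0], [0.001, -0.001, -1.0]]
wrist_force: [0.1, 0.1, -0.4]
position: [594.0, -34.3, 15.8]
eef_rot: [[0.498, -0.867, -0.0], [-0.867, -0.498, -0.0], [-0.0, 0.0, -1.0]]
wrist_force: [0.5, -0.6, 0.6]
```

```bash
python3 -m pendant '[[[0,0,0],[0,0,0.2],255],[[0,0,0],[0,0,0.1],255],[[0,0,0],[0,0,0.1],255],[[0,0,0],[0,0,0.06],255],[[0,0,0],[0,0,0.05],255]]'| grep -E 'posi|t_force'
python3 -m pendant '[[[0,0,0],[0,0,0.05],255],[[0,0,0],[0,0,0.05],255],[[0,0,0],[0,0,0],255],[[0,0,0],[0,0,0],255]]'| grep -E 'posi|t_force'
```

```text
position: [593.8, -34.5, 5.6]
wrist_force: [-1.7, -0.7, 1.6]
position: [593.8, -34.5, 4.6]
wrist_force: [-2.2, 1.5, 10.2]
```

```bash
python3 -m pendant '[[[0,0,0],[0,0,-0.4],255],[[0,0,0],[0,0,-0.4],255],[[0,0,0],[0.11,-0.72,0],255],[[0,0,0],[0.11,-0.72,0],255],[[0,0,0],[0.11,-0.72,0],255]]'| grep -E 'posi|rot|t_force'
python3 -m pendant '[[[0,0,1],[0,0,0],255],[[0,0,1],[0,0,0],255],[[0,0,1],[0,0,0.2],255],[[0,0,0],[0,0,0],255],[[0,0,0],[0,0,0],255]]'| grep -E 'posi|rot|t_force'
python3 -m pendant '[[[0,0,0],[0,0,0.2],255],[[0,0,0],[0,0,0.1],255],[[0,0,0],[0,0,0.1],255],[[0,0,0],[0,0,0.06],255],[[0,0,0],[0,0,0.05],255]]'| grep -E 'posi|t_force'
python3 -m pendant '[[[0,0,0],[0,0,0.05],255],[[0,0,0],[0,0,0.04],255],[[0,0,0],[0,0,0],255],[[0,0,0],[0,0,0],255]]'| grep -E 'posi|t_force'
```

```text
position: [635.4, -18.6, 20.6]
eef_rot: [[0.496, -0.868, 0.001], [-0.868, -0.496, 0.0], [0.0, -0.001, -1.0]]
wrist_force: [-0.1, -0.1, -0.4]
position: [634.5, -18.8, 15.8]
eef_rot: [[0.257, -0.966, -0.0], [-0.966, -0.257, -0.0], [0.0, 0.0, -1.0]]
wrist_force: [0.9, 0.7, 0.8]
position: [634.6, -18.8, 5.4]
wrist_force: [-0.8, 0.5, 2.5]
position: [634.7, -18.8, 4.6]
wrist_force: [-3.9, 1.1, 10.2]
```

Inlay5 bottomed out too. I'll lift, back off and check the whole row.

```bash
python3 -m pendant '[[[0,0,0],[0,0,-0.5],255],[[0,0,0],[0,0,-1],255],[[0,0,0],[0,0,-1],255],[[0,0,0],[-0.5,0.5,-1],255],[[0,0,0],[-0.5,1,-1],255]]'| grep -E 'posi|t_force'
python3 -m pendant '[[[0,0,0],[-1,1,-1],255],[[0,0,0],[-1,1,-1],255],[[0,0,0],[-1,0,-1],255],[[0,0,0],[-1,0,-1],255],[[0,0,0],[0,0,0],255]]'| grep -E 'posi|t_force'
python3 - <<'E'
from bench import r
import cv2
a,d=r.get_image("wrist");cv2.imwrite("pics/w6.png",cv2.resize(a,None,fx=1.42,fy=1.42))
print(r.get_state()["t"])
E
```

```text
position: [601.6, -7.0, 94.3]
wrist_force: [0.4, 1.3, 1.0]
position: [543.0, 62.9, 178.7]
wrist_force: [0.7, 0.3, 0.1]
15.3333
```

View pics/w6.png

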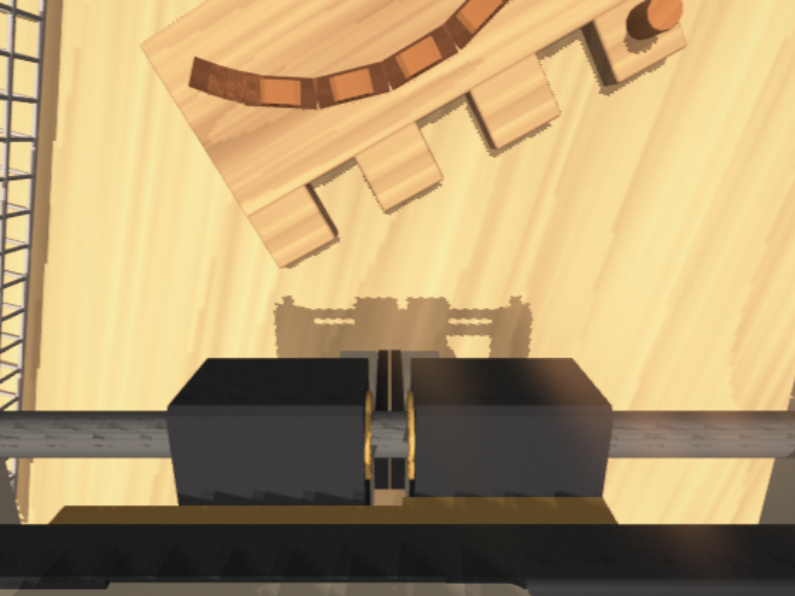

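Pieces 3, 4 and 5 sit flat and home at about (420,58), (352,84) and (281,92), and the dowel still stands. Piece 2 is cut off by the picture edge, but it reached the same hard stop at TCP z 4.6. Handing in.

```bash
python3 -c "
from bench import r
print(r.close_job())"
```

```text
the job is handed in; nothing more can be done
None
```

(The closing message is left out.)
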